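# Change the twine on the parcel stand

### The arm

A 6-joint arm with a two-finger parallel gripper is mounted at the origin on the work surface. World frame = base frame: x ahead of the robot, y to its left, z up, the work surface at z = 0. Lengths are in m, angles in rad, forces in N, time in s.
With the tool pointing down it reaches from about 0.35 to 0.975 m from the base axis. Payload 4.9 kg.
Tool frame: the origin (TCP) lies midway between the tips of the shut fingers; the grasp point (between the pads) lies ctrl.grip_depth behind it (ctrl.grip_depth is the distance from the TCP to the grasp point, in m); y points along the fingers, z is the direction in which the jaws open and shut, and the axes are right-handed (so a half turn about y gives the same grasp; the last joint's range is limited). The gripper opens to 85 mm and grips with 20 to 120 N. Pads are 22 mm wide; open, the fingers measure 114 mm over their backs; the gripper's body (76 mm by 85 mm) begins 54 mm behind the grasp point. The pads swing forward as they close: fully open they stand 13 mm farther back than shut.
Start: joints at [1.035, 0.053, 1.613, -0, 1.476, -0.119], TCP at [0.253, 0.571, 0.231] pointing down, gripper open.
Joint ranges: [-3.01, 3.01], [-1.01, 2.22], [0.06, 2.58], [-1.02, 4.17], [0.09, 2.62], [-3.14, 3.14]. Speed limits (rad/s): [2.57, 2.57, 3.14, 3.14, 3.14, 3.14].

### API

Orientations are given as a rotation vector (axis times angle).
In Python, from station import ctrl gives the robot as it stands.
- The arm moves only by the tool jog_arm, never from a script. Its argument "moves" is a list of rows, each a list of 6 numbers: the shift along the tool's x, y, z in mm, then the turn, a rotation vector about the tool's x, y, z in rad. In form: [[x, y, z, wx, wy, wz], ...]. A call has 1 to 12 rows; each row shifts and turns the commanded pose from where the row before left it, along the tool's axes as they then stand; what a row does not reach is not made up. A row lasts 1/10 s, in which the tool goes at most 50 mm and 8.59 degrees, less where a joint would pass 70% of its speed; a pose out of reach is approached as far as the arm can. A call is refused whole if a number of a shift passes 50 or a number of a turn 0.15, either way. A call with a gripper value outside its range is refused whole. "grip" is the finger opening in mm, from 0 to 85.4, set as the call begins (left out, the last holds). The fingers move at their own pace and stop on an object; "grip_force" is the grip in N (left out, the last holds). Time passes only in rows, so rows that do not move let the fingers close. It gives the time, the measured TCP pose, the force and the opening at its end, in the units of the state.
- ctrl.get_obs(): the state, without advancing time (a new reading comes with each control period).
- ctrl.get_image(name): name is "scene" or "side" or "wrist"; returns the picture (480x640x3 uint8, red, green, blue); there is no depth.
- ctrl.camera_params(name): a dict with "fx", "fy", "cx", "cy" (pixels), "pose" (4x4, takes a point from camera to world coordinates); the wrist camera has in their place "T_tool_cam" (4x4, takes a point from camera to tool coordinates, whose origin is the TCP and whose axes are the tool frame's). Camera axes: x right, y up, looking along -z (the intrinsics and any distortion apply to the point x, -y, -z); pixel columns grow to the right and rows downward; lengths in m; the calibration is good to about 2 mm. A picture is of the moment at which its call begins: read the wrist's pose just before it. camera_params takes no time and is no camera call.
- ctrl.finish_job(): hands the job in, once; it reports no verdict.
The state is a dict: "t": time; "q": joint angles; "dq": joint speeds; "effort": joint torques, N m; "tool_pos": TCP position; "tool_rot": TCP orientation; "contact_force": force on the tool from outside, world axes, zero at the start; "wrist_torque": the same for the moment, N m; "opening": finger opening in m.
Only numpy, scipy, OpenCV 4.12 (cv2) and the standard library are available. Lean on these libraries where they do the work, as an engineer would, in place of code of your own. Each camera call takes 0.05 s, during which the arm holds its last target. There are 200 camera calls.

### The job

Change the twine on the stand: slide the spent bobbin up off the upright bolt and stand it upright in the wooden tray. Then build up the bolt in this order: every wooden spacer lying on the mat, next the steel washer, next the brass bushing with its sleeve upwards, and last lower the fresh roll of twine over the bushing's sleeve until it sits on the flange. Leave the vase, the gourd and the padlock where they are.

Things in the scene. Friction and masses are not known exactly. Their poses are not given: they have to be found in the camera images.
- stand: Twine stand, fixed: dark cast round base 140 mm across, 22 mm high; upright in its centre a steel bolt, 16 mm diameter, 100 mm above the base top, its last 8 mm tapering to 7 mm. Origin: centre of the base's underside, on the bolt's axis. Along +x, 105 mm from the bolt, stands an 8 mm guide post with a wire eye, 110 mm high; it points within 0.5 rad of away from the robot.
- bolt_tip (a point): Top of the bolt, on its axis, 122 mm above the console.
- bobbin: The spent tall bobbin, at the start standing on the base with the bolt inside it: a wooden tube 112 mm tall, 40 mm outside diameter in its upper half (from 55 mm up), a last layer of twine 47 mm in diameter below that, and a foot flange 60 mm across and 8 mm thick. Its bore is 24 mm right through. About 0.11 kg. Origin: centre of its underside; z up along its axis.
- tray: Low dark wooden tray, fixed, 140 mm (its x) by 160 mm (its y), 24 mm high, walls 7 mm thick, floor 7 mm thick. Origin: centre of its underside.
- mat: Thin grey felt mat, fixed, 215 mm (its x) by 450 mm (its y), 3 mm thick; the parts lie on it. Origin: centre of its underside.
- washer: Flat steel washer, 60 mm outside diameter, 22 mm hole, 6 mm thick, 0.11 kg, lying flat on the mat. Origin: its centre, at mid-thickness; z along its axis.
- bushing: Brass flanged bushing standing flange down on the mat: flange 60 mm across and 8 mm thick, above it a sleeve of 28 mm outside diameter and 24 mm high (32 mm in all); hole 22 mm right through. 0.13 kg. Origin: centre of the flange's underside; z towards the sleeve's end.
- roll: Fresh roll of jute twine on a cardboard core, rigid, standing on end on the mat: 62 mm outside diameter, 60 mm tall, bore 34 mm right through, about 0.16 kg, the same either way up. Origin: its centre, at mid-height; z along its axis.
- vase: White ceramic vase, empty, 185 mm tall, 104 mm across at its widest. Bystander. Origin: centre of its foot.
- gourd: Wooden mate gourd 90 mm tall, 84 mm across, with a steel bombilla leaning out of it to 180 mm high. Bystander. Origin: centre of its foot.
- padlock: Grey plastic padlock lying flat, body 50 x 44 x 22 mm, steel shackle, press button. Bystander. Origin: centre of the body's underside.
- spacer1: Wooden spacer ring, 60 mm outside diameter, 22 mm hole, 14 mm thick, 0.04 kg, lying flat on the mat; two, three or four of these are there, all alike (None if this one is absent from the start; it is also None while held). Origin: its centre, at mid-thickness; z along its axis.
- spacer2: Wooden spacer ring, 60 mm outside diameter, 22 mm hole, 14 mm thick, 0.04 kg, lying flat on the mat; two, three or four of these are there, all alike (None if this one is absent from the start; it is also None while held). Origin: its centre, at mid-thickness; z along its axis.
- spacer3: Wooden spacer ring, 60 mm outside diameter, 22 mm hole, 14 mm thick, 0.04 kg, lying flat on the mat; two, three or four of these are there, all alike (None if this one is absent from the start; it is also None while held). Origin: its centre, at mid-thickness; z along its axis.
- spacer4: Wooden spacer ring, 60 mm outside diameter, 22 mm hole, 14 mm thick, 0.04 kg, lying flat on the mat; two, three or four of these are there, all alike (None if this one is absent from the start; it is also None while held). Origin: its centre, at mid-thickness; z along its axis.
There are look-alikes about, which are no part of the job. Leave any green or red look-alike of the spacer2 alone. What is shaped like the spacer4 but red is not meant.

How it is judged:
On the way, in this order (a step that is already met when the one before it is completed fails the run):
1. the spent bobbin is lifted clear of the bolt (horizontal distance between bobbin and stand above 0.09 m), for 0.2 s.
2. all the spacers present are down on the bolt (horizontal distance between each of spacer1, spacer2, spacer3, spacer4 and stand below 0.007 m and z of each of spacer1, spacer2, spacer3, spacer4 in the frame of stand below 0.078 m), for 0.2 s.
3. then the washer is on the bolt on top of the spacers (horizontal distance between washer and stand below 0.007 m and z of washer in the frame of stand between 0.045 and 0.088 m), for 0.2 s.
4. then the bushing is on the bolt on top of the washer, sleeve up (horizontal distance between bushing and stand below 0.007 m and angle between bushing's own z axis and vertical below 0.12 rad and z of bushing in the frame of stand between 0.05 and 0.092 m), for 0.2 s.
5. then the fresh roll is down over the bushing's sleeve on its flange (horizontal distance between roll and stand below 0.01 m and z of roll in the frame of bushing between 0.033 and 0.043 m), for 0.2 s.
At the end, for the whole second after the job is handed in: On the bolt, base up: all spacers present, washer, bushing with sleeve up (each within 7 mm of the axis), roll round the sleeve (within 10 mm), each resting on the one below within about 4 mm. Bobbin upright within 0.12 rad on the tray floor. All at rest (all of step 2 and all of step 3 and all of step 4 and all of step 5 and z of each of spacer1, spacer2, spacer3, spacer4 in the frame of bushing below -0.01 m and z of washer in the frame of bushing between -0.0075 and 0 m and x of bobbin in the frame of tray between -0.055 and 0.055 m and y of bobbin in the frame of tray between -0.065 and 0.065 m and z of bobbin in the frame of tray below 0.013 m and angle between bobbin's own z axis and vertical below 0.12 rad and linear speed of each of spacer1, spacer2, spacer3, spacer4, washer, bushing, roll, bobbin below 0.02 m/s); the robot touches nothing.
It fails at once if the vase is pushed from its place or tipped (distance of vase from where it was at the start of the episode above 0.03 m or angle between vase's own z axis and vertical above 0.3 rad).
It fails at once if the gourd is pushed from its place or tipped (distance of gourd from where it was at the start of the episode above 0.03 m or angle between gourd's own z axis and vertical above 0.3 rad).
It fails at once if the padlock is pushed from its place or tipped (distance of padlock from where it was at the start of the episode above 0.03 m or angle between padlock's own z axis and vertical above 0.3 rad).
Of spacer1, spacer2, spacer3, spacer4 only 2 to 4 are there at a start; the rules pass over those that are not, and their reading is None.
At some moment in a run one of washer, bushing, roll may be knocked a few centimetres aside while the robot is not near it.
It also fails if it takes over 210 s, if anything falls off the work surface, if the arm or the gripper's body presses on something with over 40 N, if the wrist force passes 120 N, or if a joint passes its speed limit or range.

## Working session

There is one attempt and no reset: what is moved stays moved. The work goes in short steps, Python scripts to look and compute and a tool call to move; the robot and the scene stay as the last step left them, time stands still between calls to the robot, and variables do not carry over. Pictures are saved under pics/ and viewed, about 12 in all and at most 16, crops included, and the job is handed in when it is done.

Besides the shell and the picture viewer there is one more tool, called after "Call:" by a JSON object that holds its "name" and its "arguments", one argument or row to a line. jog_arm: Moves the arm, as the interface text tells. Its arguments: {"type":"object","properties":{"moves":{"type":"array","items":{"type":"array","items":{"type":"number"}}},"grip":{"type":"number"},"grip_force":{"type":"number"}},"required":["moves"]}

```bash
ls; mkdir -p pics; python3 - <<'E'
from station import ctrl
import cv2,numpy as np
o=ctrl.get_obs();print(o, ctrl.grip_depth)
for n in("scene","side","wrist"):
    im=ctrl.get_image(n);cv2.imwrite(f"pics/{n}0.png",im[:,:,::-1]);print(n,ctrl.camera_params(n))
E
```

```text
pics
{'t': 0.0, 'q': array([ 1.03497617e+00,  5.33705268e-02,  1.61429535e+00, -6.72751076e-06,
        1.47600988e+00, -1.19009090e-01]), 'dq': array([-8.15893177e-05, -9.64394885e-04, -5.70943544e-04,  3.75001534e-04,
       -1.34319052e-03, -1.17500249e-05]), 'effort': array([ 1.17806318e-03, -3.93681693e+01, -3.70181715e+01,  2.27223637e-05,
        6.91837791e-03,  3.28148303e-06]), 'tool_pos': array([0.25271342, 0.57094478, 0.23005375]), 'tool_rot': array([-1.54793969,  0.32754614, -0.32649731]), 'contact_force': array([ 0.22577515, -0.55997762,  0.03270639]), 'wrist_torque': array([0.03894173, 0.01775525, 0.03732806]), 'opening': 0.08535557447752518} 0.0187
scene {'fx': 532.8727587560693, 'fy': 532.8727587560693, 'cx': 323.8896784238491, 'cy': 237.2024487523029, 'pose': array([[-0.2219214 , -0.83431335,  0.50465051,  1.27402502],
       [ 0.97506096, -0.18848097,  0.11717953,  0.15161927],
       [-0.00264743,  0.51806965,  0.85533434,  1.36201107],
       [ 0.        ,  0.        ,  0.        ,  1.        ]])}
side {'fx': 599.8040297871796, 'fy': 599.8040297871796, 'cx': 313.2616564386375, 'cy': 250.20637883667234, 'pose': array([[ 0.80767086,  0.31721984, -0.49703054, -0.11722339],
       [-0.5896277 ,  0.43828989, -0.67841075, -0.92896742],
       [ 0.00263811,  0.84099557,  0.54103558,  0.79570153],
       [ 0.        ,  0.        ,  0.        ,  1.        ]])}
wrist {'fx': 389.9150483668187, 'fy': 389.9150483668187, 'cx': 321.0742797543786, 'cy': 237.64141008664583, 'T_tool_cam': array([[-7.43598738e-04, -9.48761056e-01, -3.15993522e-01,
        -8.08139111e-02],
       [-4.17681111e-04,  3.15993876e-01, -9.48761137e-01,
        -1.42631932e-01],
       [ 9.99999636e-01, -5.73513059e-04, -6.31252219e-04,
        -4.96976423e-04],
       [ 0.00000000e+00,  0.00000000e+00,  0.00000000e+00,
         1.00000000e+00]])}
```

View pics/scene0.png

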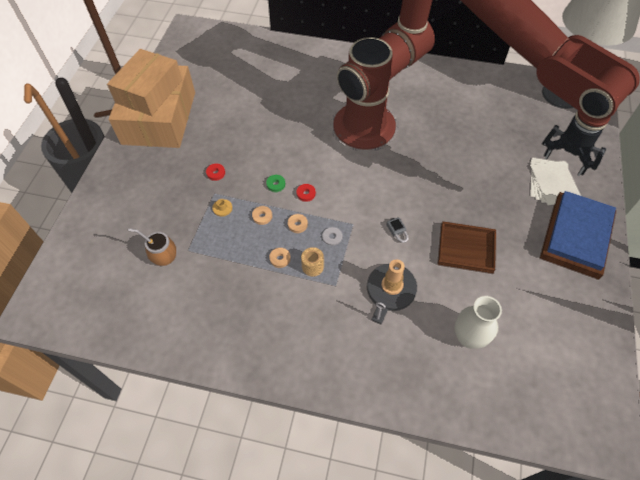

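View pics/side0.png

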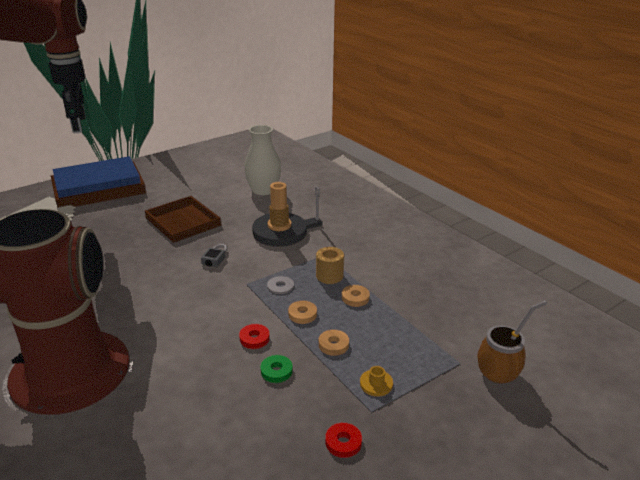

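The scene shows three tan spacers at about (262,215), (298,223) and (280,257). The washer is at (332,236), the bushing at (222,207) and the roll at (312,262). The bobbin top is at (397,266), with the tray at (467,247). The side view agrees, and the red and green rings lie off the mat. Next I turn these pixels into positions.

```bash
cat > h.py <<'E'
from station import ctrl
import cv2,numpy as np
from scipy.spatial.transform import Rotation as Ro
from scipy.optimize import least_squares
def cam(n,o=None):
    c=ctrl.camera_params(n)
    if n=="wrist":
        T=np.eye(4);T[:3,:3]=Ro.from_rotvec(o["tool_rot"]).as_matrix();T[:3,3]=o["tool_pos"];P=T@c["T_tool_cam"]
    else:P=c["pose"]
    return c,P
def ray(c,P,u,z):
    d=P[:3,:3]@np.array([(u[0]-c["cx"])/c["fx"],-(u[1]-c["cy"])/c["fy"],-1]);o=P[:3,3]
    return o+d*(z-o[2])/d[2]
def proj(c,P,X):
    p=(np.asarray(X)-P[:3,3])@P[:3,:3];return np.stack([c["cx"]-c["fx"]*p[...,0]/p[...,2],c["cy"]+c["fy"]*p[...,1]/p[...,2]],-1)
def delta(xyz,o=None):
    o=o or ctrl.get_obs();R=Ro.from_rotvec(o["tool_rot"]).as_matrix()
    return np.round(1000*R.T@(np.asarray(xyz)-o["tool_pos"]),1)
E
python3 - <<'E'
from h import *
o=ctrl.get_obs();print(Ro.from_rotvec(o["tool_rot"]).as_matrix().round(3))
pts={"spA":((262,214),(334,341),.017),"spB":((298,222),(303,311),.017),"spC":((280,256),(356,295),.017),
"washer":((332,235.5),(281,284),.009),"bush_top":((223,202.5),(377,371),.035),"roll_top":((312,255),(330,253),.063),
"bob_top":((397,266),(278,185),.134),"base":((392,287),None,.022),"tray":((467,247),(183,218),.015),
"red1":((306,191),(254,334),.014),"green":((276,182),(277,367),.014),"red2":((216,171),(344,438),.014),"lock":((398,229),(214,256),.02),"post":((379,312),None,.0),"vasetop":((488,308),(261,131),.185),"gourd":((158,241),(506,337),.09)}
for k,(a,b,z) in pts.items():
    c,P=cam("scene");X=ray(c,P,a,z);c,P=cam("side");Y=ray(c,P,b,z) if b else X
    print(k,X[:2].round(3),Y[:2].round(3))
E
```

```text
[[ 0.914 -0.001  0.405]
 [-0.405 -0.001  0.914]
 [-0.    -1.    -0.002]]
spA [ 0.442 -0.234] [ 0.439 -0.239]
spB [ 0.446 -0.12 ] [ 0.444 -0.128]
spC [ 0.57  -0.142] [ 0.568 -0.15 ]
washer [ 0.465 -0.012] [ 0.465 -0.013]
bush_top [ 0.439 -0.356] [ 0.439 -0.364]
roll_top [ 0.572 -0.046] [ 0.579 -0.042]
bob_top [0.593 0.189] [0.595 0.19 ]
base [0.6   0.189] [0.6   0.189]
tray [0.42  0.382] [0.415 0.376]
red1 [ 0.327 -0.125] [ 0.325 -0.128]
green [ 0.313 -0.226] [ 0.311 -0.232]
red2 [ 0.313 -0.425] [ 0.31  -0.432]
lock [0.406 0.176] [0.391 0.16 ]
post [0.672 0.166] [0.672 0.166]
vasetop [0.686 0.416] [0.682 0.404]
gourd [ 0.637 -0.47 ] [ 0.64  -0.475]
```

```bash
python3 - <<'E'
import cv2,numpy as np
a=cv2.imread("pics/scene0.png")[180:330,190:510];cv2.imwrite("pics/crop.png",cv2.resize(a,None,fx=2.5,fy=2.5,interpolation=cv2.INTER_CUBIC))
E
```

```text
(no output)
```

View pics/crop.png

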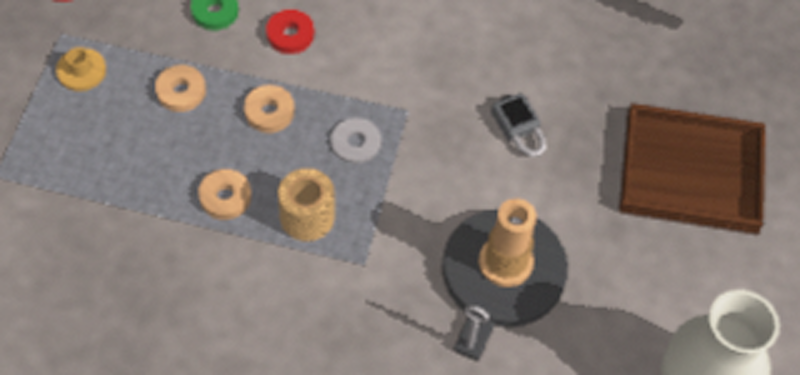

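The crop shows three spacers, all parts more than 100 mm apart, and the guide post on the far side of the stand. I'll turn the tool so its x is world x and its z is world y, then go to the bobbin.

Call:
{"name": "jog_arm", "arguments": {
  "moves": [
    [0, 0, 0, 0, -0.139, 0],
    [0, 0, 0, 0, -0.139, 0],
    [0, 0, 0, 0, -0.139, 0],
    [31, 0, -35, 0, 0, 0],
    [31, 0, -35, 0, 0, 0],
    [31, 0, -35, 0, 0, 0],
    [31, 0, -35, 0, 0, 0],
    [31, 0, -35, 0, 0, 0],
    [31, 0, -35, 0, 0, 0],
    [31, 0, -35, 0, 0, 0],
    [31, 0, -35, 0, 0, 0],
    [31, 0, -35, 0, 0, 0]
  ],
  "grip": 85,
  "grip_force": 40
}}

```text
t: 1.35
tool_pos: [0.5329, 0.2549, 0.231]
tool_rot: [-1.571, 0.0, 0.0]
contact_force: [0.8, -0.2, 1.0]
opening: 0.0849
```

Call:
{"name": "jog_arm", "arguments": {
  "moves": [
    [20, 0, -25, 0, 0, 0],
    [20, 0, -25, 0, 0, 0],
    [10, 0, -10, 0, 0, 0],
    [0, 0, 0, 0, 0, 0],
    [0, 0, 0, 0, 0, 0]
  ]
}}

```text
t: 1.85
tool_pos: [0.5815, 0.1973, 0.231]
tool_rot: [-1.57, 0.0, 0.001]
contact_force: [-0.6, 0.6, -0.3]
opening: 0.0855
```

```bash
python3 - <<'E'
from h import *
o=ctrl.get_obs();print(o["tool_pos"],Ro.from_rotvec(o["tool_rot"]).as_matrix().round(3))
im=ctrl.get_image("wrist");cv2.imwrite("pics/w1.png",im[:,:,::-1])
c,P=cam("wrist",o);print(proj(c,P,[[.594,.19,.134],[.594,.19,.022],o["tool_pos"]]))
E
```

```text
[0.58151507 0.19725401 0.23097739] [[ 1.    -0.001 -0.001]
 [ 0.001  0.     1.   ]
 [-0.001 -1.     0.   ]]
[[310.68425485 257.48963265]
 [313.62646323 213.7849925 ]
 [322.29574933 314.68406407]]
```

View pics/w1.png

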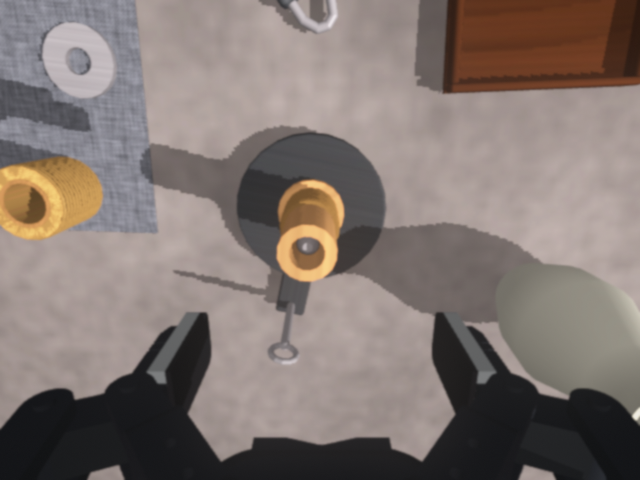

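The wrist view shows the base disc spanning x 238–385 and y 133–276. The bobbin's top rim is centred near (307,253), with the bolt tip inside it at (307,245).

```bash
python3 - <<'E'
from h import *
o=ctrl.get_obs();c,P=cam("wrist",o)
im=cv2.imread("pics/w1.png")
t=np.linspace(0,2*np.pi,720)
def ext(X,z,r):
    p=proj(c,P,np.stack([X[0]+r*np.cos(t),X[1]+r*np.sin(t),0*t+z],-1));return np.array([p[:,0].min(),p[:,0].max(),p[:,1].min(),p[:,1].max()])
print("base",least_squares(lambda X:(ext(X,.022,.07)-[238,385,133,276])[:3],[.6,.19]).x)
hsv=cv2.cvtColor(im,cv2.COLOR_BGR2HSV);print(hsv[255,280],hsv[230,307])
print("bobtop",ray(c,P,(307.5,253),.134),least_squares(lambda X:(ext(X,.134,.02)-[277,338,225,282])[[0,1,3]],[.6,.19]).x,"tip",ray(c,P,(307.5,245),.122))
print("tray corner",ray(c,P,(446,92),.024),"washer",ray(c,P,(78,61),.009))
E
```

```text
base [0.5912314  0.18845667]
[ 17 124 236] [ 18 121 242]
bobtop [0.59070592 0.18831061 0.134     ] [0.59155897 0.18830962] tip [0.58937729 0.18793538 0.122     ]
tray corner [0.48732832 0.30217294 0.024     ] washer [ 0.46256566 -0.01114293  0.009     ]
```

Call:
{"name": "jog_arm", "arguments": {
  "moves": [
    [9.5, 0, -9, 0, 0, 0],
    [0, 30, 0, 0, 0, 0],
    [0, 30, 0, 0, 0, 0],
    [0, 30, 0, 0, 0, 0],
    [0, 30, 0, 0, 0, 0],
    [0, 20, 0, 0, 0, 0],
    [0, 0, 0, 0, 0, 0],
    [0, 0, 0, 0, 0, 0]
  ]
}}

```text
t: 2.7
tool_pos: [0.5917, 0.1879, 0.0917]
tool_rot: [-1.571, -0.001, 0.001]
contact_force: [0.1, -0.5, 1.1]
opening: 0.0851
```

Call:
{"name": "jog_arm", "arguments": {
  "moves": [
    [0, 0, 0, 0, 0, 0],
    [0, 0, 0, 0, 0, 0],
    [0, 0, 0, 0, 0, 0],
    [0, 0, 0, 0, 0, 0],
    [0, 0, 0, 0, 0, 0],
    [0, 0, 0, 0, 0, 0],
    [0, -8, 0, 0, 0, 0],
    [0, -15, 0, 0, 0, 0],
    [0, -25, 0, 0, 0, 0],
    [0, -25, 0, 0, 0, 0],
    [0, -25, 0, 0, 0, 0],
    [0, -25, 0, 0, 0, 0]
  ],
  "grip": 36,
  "grip_force": 40
}}

```text
t: 3.9
tool_pos: [0.5912, 0.1874, 0.2158]
tool_rot: [-1.571, 0.0, 0.0]
contact_force: [0.1, 0.0, -0.9]
opening: 0.0386
```

```bash
python3 - <<'E'
from h import *
o=ctrl.get_obs();print(o["tool_pos"],o["opening"])
im=ctrl.get_image("scene");cv2.imwrite("pics/s1.png",cv2.resize(im[120:360,200:580,::-1],None,fx=2,fy=2))
E
```

```text
[0.59123133 0.18741055 0.21577692] 0.03859751192686487
```

View pics/s1.png

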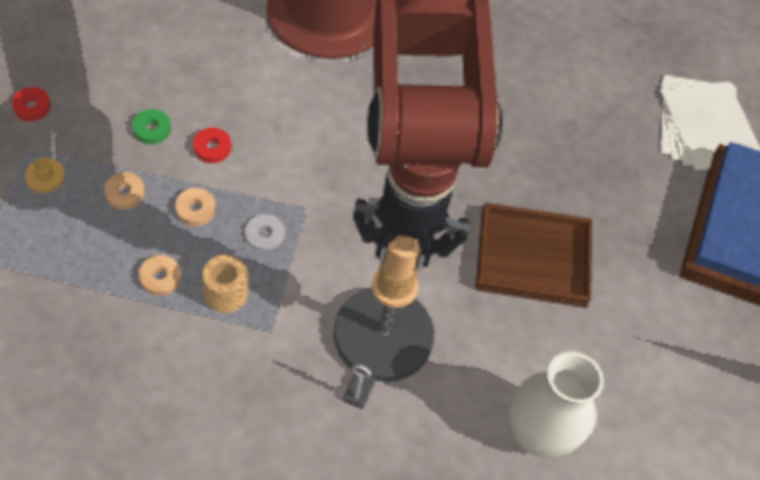

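The bobbin hangs in the gripper, clear of the bolt tip. Next it goes over the tray at about (0.417, 0.379).

Call:
{"name": "jog_arm", "arguments": {
  "moves": [
    [-29, 0, 32, 0, 0, 0],
    [-29, 0, 32, 0, 0, 0],
    [-29, 0, 32, 0, 0, 0],
    [-29, 0, 32, 0, 0, 0],
    [-29, 0, 32, 0, 0, 0],
    [-29, 0, 32, 0, 0, 0],
    [0, 25, 0, 0, 0, 0],
    [0, 25, 0, 0, 0, 0],
    [0, 25, 0, 0, 0, 0],
    [0, 25, 0, 0, 0, 0],
    [0, 25, 0, 0, 0, 0],
    [0, 8, 0, 0, 0, 0]
  ]
}}

```text
t: 5.15
tool_pos: [0.4152, 0.3779, 0.0778]
tool_rot: [-1.575, 0.004, 0.005]
contact_force: [-14.0, -7.0, 41.8]
opening: 0.0387
```

Call:
{"name": "jog_arm", "arguments": {
  "moves": [
    [0, 2, 0, 0, 0, 0],
    [0, 2, 0, 0, 0, 0],
    [0, 1, 0, 0, 0, 0],
    [0, 0, 0, 0, 0, 0],
    [0, 0, 0, 0, 0, 0]
  ]
}}

```text
t: 5.65
tool_pos: [0.4182, 0.3799, 0.0778]
tool_rot: [-1.57, -0.001, -0.001]
contact_force: [-2.1, -1.2, 6.2]
opening: 0.0387
```

Call:
{"name": "jog_arm", "arguments": {
  "moves": [
    [0, 0, 0, 0, 0, 0],
    [0, 0, 0, 0, 0, 0],
    [0, 0, 0, 0, 0, 0],
    [0, 0, 0, 0, 0, 0],
    [0, -30, 0, 0, 0, 0],
    [0, -35, 0, 0, 0, 0],
    [0, -45, 0, 0, 0, 0],
    [0, -35, -30, 0, 0, 0],
    [0, 0, -45, 0, 0, 0],
    [0, 0, -45, 0, 0, 0],
    [0, 0, -45, 0, 0, 0],
    [0, 0, -45, 0, 0, 0]
  ],
  "grip": 80
}}

```text
t: 6.85
tool_pos: [0.4173, 0.168, 0.2213]
tool_rot: [-1.571, -0.001, 0.0]
contact_force: [1.2, -1.2, 0.5]
opening: 0.0799
```

Call:
{"name": "jog_arm", "arguments": {
  "moves": [
    [5, 0, -45, 0, 0, 0],
    [5, 0, -45, 0, 0, 0],
    [5, 0, -45, 0, 0, 0],
    [5, 0, -45, 0, 0, 0],
    [5, 0, -45, 0, 0, 0],
    [5, 0, -45, 0, 0, 0],
    [5, 0, -35, 0, 0, 0],
    [5, 0, 0, 0, 0, 0],
    [0, 0, 0, 0, 0, 0]
  ]
}}

```text
t: 7.75
tool_pos: [0.4578, -0.1358, 0.2211]
tool_rot: [-1.57, 0.001, -0.001]
contact_force: [-0.2, 0.6, 0.9]
opening: 0.0801
```

```bash
python3 - <<'E'
from h import *
im=ctrl.get_image("scene");a=im[200:300,420:530,::-1]
o=ctrl.get_obs();print(o["tool_pos"],o["tool_rot"])
w=ctrl.get_image("wrist")[:,:,::-1].copy();cv2.imwrite("pics/w2raw.png",w)
w[380:480,0:110]=a;cv2.imwrite("pics/w2.png",w)
np.save("o2.npy",o,allow_pickle=True)
E
```

```text
[ 0.45763047 -0.13500008  0.22103598] [-1.57001118e+00  2.48502900e-04  6.28324513e-04]
```

View pics/w2.png

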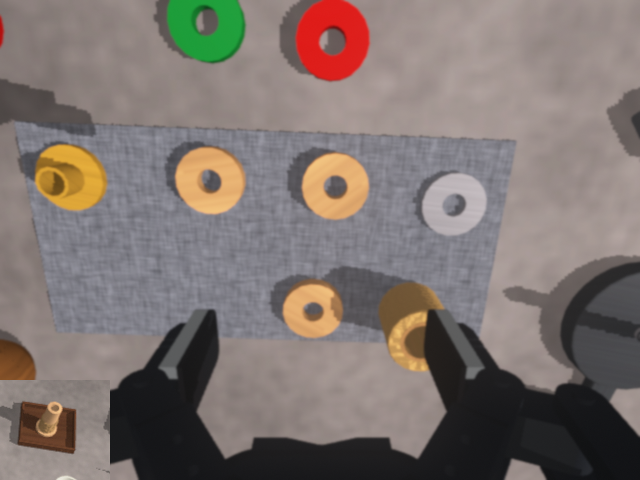

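The inset shows the bobbin upright in the tray. The wrist view has spacers at (210,181), (336,186) and (313,308), the washer at (454,205), the bushing at (72,178), and the roll partly hidden behind a finger. I'll fit each outline against a modelled silhouette.

```bash
cat >> h.py <<'E'
t_=np.linspace(0,2*np.pi,180)
def hull(c,P,X,r,z0,z1):
    q=[proj(c,P,np.stack([X[0]+r*np.cos(t_),X[1]+r*np.sin(t_),0*t_+z],-1)) for z in(z0,z1)]
    return cv2.convexHull(np.float32(np.vstack(q)))
def cen(h):
    m=cv2.moments(h);return np.array([m["m10"],m["m01"]])/m["m00"]
def fit(im,o,px,r,z0,z1,kind):
    "im BGR wrist; px rough pixel inside; returns xy, area ratio (want ~1)"
    c,P=cam("wrist",o);hsv=cv2.cvtColor(im,cv2.COLOR_BGR2HSV).astype(int)
    if kind=="col":m=(hsv[...,1]>85)&(hsv[...,2]>95)&(hsv[...,0]<32)
    else:m=(hsv[...,2]>150)&(hsv[...,1]<40)
    m=cv2.morphologyEx(m.astype(np.uint8),cv2.MORPH_OPEN,np.ones((3,3)))
    n,l,s,_=cv2.connectedComponentsWithStats(m);k=l[int(px[1]),int(px[0])]
    cn,_=cv2.findContours((l==k).astype(np.uint8),cv2.RETR_EXTERNAL,cv2.CHAIN_APPROX_NONE)
    h=cv2.convexHull(max(cn,key=len));g=cen(h)
    X=least_squares(lambda X:cen(hull(c,P,X,r,z0,z1))-g,ray(c,P,g,(z0+z1)/2)[:2]).x
    return X.round(4),round(cv2.contourArea(h)/cv2.contourArea(hull(c,P,X,r,z0,z1)),3)
E
python3 - <<'E'
from h import *
o=np.load("o2.npy",allow_pickle=True).item();w=cv2.imread("pics/w2raw.png")
for n,p in(("A",(192,181)),("B",(318,186)),("C",(296,308))):print(n,fit(w,o,p,.03,.003,.017,"col"))
print("W",fit(w,o,(436,205),.03,.003,.009,"w"))
E
```

```text
A (array([ 0.4389, -0.236 ]), 0.977)
B (array([ 0.444 , -0.1229]), 0.974)
C (array([ 0.57  , -0.1439]), 0.965)
W (array([ 0.4629, -0.0099]), 0.96)
```

Call:
{"name": "jog_arm", "arguments": {
  "moves": [
    [-13.6, 30, 12, 0, 0, 0],
    [0, 45, 0, 0, 0, 0],
    [0, 45, 0, 0, 0, 0],
    [0, 40, 0, 0, 0, 0],
    [0, 30, 0, 0, 0, 0],
    [0, 15, 0, 0, 0, 0],
    [0, 14, 0, 0, 0, 0],
    [0, 0, 0, 0, 0, 0],
    [0, 0, 0, 0, 0, 0]
  ]
}}

```text
t: 8.75
tool_pos: [0.4441, -0.1225, 0.0026]
tool_rot: [-1.571, -0.002, 0.002]
contact_force: [-1.0, 0.8, -0.2]
opening: 0.0801
```

Call:
{"name": "jog_arm", "arguments": {
  "moves": [
    [0, 0, 0, 0, 0, 0],
    [0, 0, 0, 0, 0, 0],
    [0, 0, 0, 0, 0, 0],
    [0, 0, 0, 0, 0, 0],
    [0, 0, 0, 0, 0, 0]
  ],
  "grip": 56,
  "grip_force": 40
}}

```text
t: 9.25
tool_pos: [0.4454, -0.1239, 0.004]
tool_rot: [-1.571, -0.002, -0.002]
contact_force: [0.0, 2.3, 7.6]
opening: 0.0569
```

Call:
{"name": "jog_arm", "arguments": {
  "moves": [
    [0, -5, 0, 0, 0, 0],
    [0, -15, 0, 0, 0, 0],
    [0, -35, 0, 0, 0, 0],
    [0, -45, 0, 0, 0, 0],
    [0, -40, 0, 0, 0, 0],
    [0, -40, 0, 0, 0, 0],
    [0, 0, 0, 0, 0, 0]
  ]
}}

```text
t: 9.95
tool_pos: [0.4474, -0.1251, 0.1898]
tool_rot: [-1.576, -0.009, -0.009]
contact_force: [0.5, -1.1, 0.1]
opening: 0.0575
```

```bash
python3 - <<'E'
from h import *
o=ctrl.get_obs();print(o["tool_pos"],o["opening"],o["contact_force"])
w=ctrl.get_image("wrist")[:,:,::-1];cv2.imwrite("pics/w3.png",w)
E
```

```text
[ 0.4474384  -0.12511639  0.18980523] 0.057508663090321266 [ 0.52235145 -1.11896917  0.076254  ]
```

View pics/w3.png

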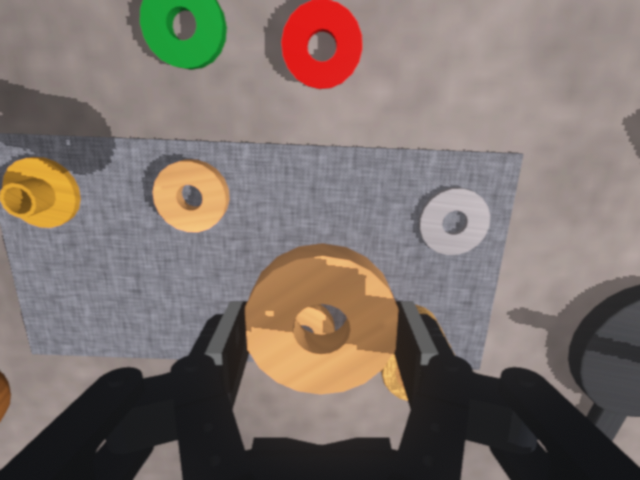

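The spacer is held level, with its outline spanning x 245–400 and y 244–394. I'll find where it sits relative to the TCP.

```bash
cat >> h.py <<'E'
def held(im,o,r,h,px=(322,375),kind="col"):
    "ring held, level: returns centre in world, offset from TCP (x,y,z mm)"
    c,P=cam("wrist",o);hsv=cv2.cvtColor(im,cv2.COLOR_BGR2HSV).astype(int)
    m=((hsv[...,1]>85)&(hsv[...,2]>95)&(hsv[...,0]<32)) if kind=="col" else ((hsv[...,2]>120)&(hsv[...,1]<40))
    m=cv2.morphologyEx(m.astype(np.uint8),cv2.MORPH_OPEN,np.ones((3,3)))
    n,l,s,_=cv2.connectedComponentsWithStats(m);x,y,w_,h_,_=s[l[px[1],px[0]]];e=np.array([x,x+w_,y,y+h_]);print("ext",e)
    def f(X):
        p=hull(c,P,X,r,X[2]-h/2,X[2]+h/2)[:,0];return np.array([p[:,0].min(),p[:,0].max()+1,p[:,1].min(),p[:,1].max()+1])-e
    s=least_squares(f,o["tool_pos"]);print("res",s.fun.round(1));return s.x.round(4),((s.x-o["tool_pos"])*1000).round(1)
E
python3 - <<'E'
from h import *
o=ctrl.get_obs();print(o["tool_pos"],o["tool_rot"]);print(held(cv2.imread("pics/w3.png"),o,.03,.014))
E
```

```text
[ 0.44589385 -0.12439406  0.18630158] [-1.57409455 -0.00553    -0.00536585]
ext [245 408 244 401]
res [-0.3  0.4  0.5 -0.4]
(array([ 0.444 , -0.123 ,  0.1964]), array([-1.9,  1.4, 10.1]))
```

Call:
{"name": "jog_arm", "arguments": {
  "moves": [
    [18.4, 0, 39, 0, 0, 0],
    [18.4, 0, 39, 0, 0, 0],
    [18.4, 0, 39, 0, 0, 0],
    [18.4, 0, 39, 0, 0, 0],
    [18.4, 0, 39, 0, 0, 0],
    [18.4, 0, 39, 0, 0, 0],
    [18.4, 0, 39, 0, 0, 0],
    [18.2, 0, 38, 0, 0, 0],
    [0, 20, 0, 0, 0, 0],
    [0, 15, 0, 0, 0, 0],
    [0, 0, 0, 0, 0, 0],
    [0, 0, 0, 0, 0, 0]
  ]
}}

```text
t: 11.2
tool_pos: [0.5899, 0.1866, 0.1458]
tool_rot: [-1.571, 0.003, 0.002]
contact_force: [0.0, 0.4, -0.3]
opening: 0.0572
```

```bash
python3 - <<'E'
from h import *
o=ctrl.get_obs();print(o["tool_pos"],o["opening"],o["contact_force"],o["tool_rot"])
w=ctrl.get_image("wrist")[:,:,::-1];cv2.imwrite("pics/w4.png",w[200:450,170:470])
w=cv2.imread("pics/w4.png");a=ctrl.get_image("side")[130:270,200:350,::-1]
cv2.imwrite("pics/m4.png",np.hstack([cv2.resize(w,(400,333)),cv2.resize(a,(357,333))]))
c,P=cam("wrist",o);print((proj(c,P,[[.591,.188,.122]])-[170,200])*1.333)
E
```

```text
[0.58988035 0.18659244 0.14575494] 0.0572007209166017 [ 0.03297882  0.44073865 -0.31662134] [-1.57147629  0.00293878  0.00164923]
[[206.80811472 122.0350432 ]]
```

View pics/m4.png

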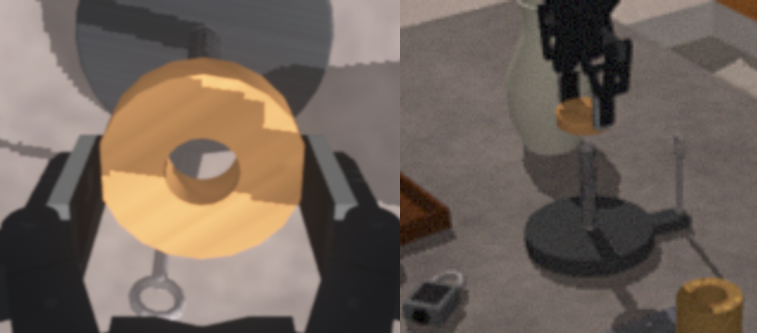

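The spacer hangs level directly over the bolt in both views. I'll lower it onto the bolt, stopping before the gripper body reaches the tip.

Call:
{"name": "jog_arm", "arguments": {
  "moves": [
    [1, 6, 1, 0, 0, 0],
    [0, 8, 0, 0, 0, 0],
    [0, 8, 0, 0, 0, 0],
    [0, 8, 0, 0, 0, 0],
    [0, 8, 0, 0, 0, 0],
    [0, 0, 0, 0, 0, 0]
  ]
}}

```text
t: 11.9
tool_pos: [0.5907, 0.1883, 0.1071]
tool_rot: [-1.571, 0.002, 0.003]
contact_force: [-0.5, -0.0, -0.0]
opening: 0.0573
```

Call:
{"name": "jog_arm", "arguments": {
  "moves": [
    [0, 10, 0, 0, 0, 0],
    [0, 10, 0, 0, 0, 0],
    [0, 10, 0, 0, 0, 0],
    [0, 10, 0, 0, 0, 0],
    [0, 8, 0, 0, 0, 0],
    [0, 0, 0, 0, 0, 0],
    [0, 0, 0, 0, 0, 0]
  ]
}}

```text
t: 12.6
tool_pos: [0.592, 0.1885, 0.0611]
tool_rot: [-1.571, 0.0, 0.0]
contact_force: [0.2, 0.1, -0.4]
opening: 0.0576
```

Call:
{"name": "jog_arm", "arguments": {
  "moves": [
    [0, 0, 0, 0, 0, 0],
    [0, 0, 0, 0, 0, 0],
    [0, 0, 0, 0, 0, 0],
    [0, 0, 0, 0, 0, 0],
    [0, -30, 0, 0, 0, 0],
    [0, -40, 0, 0, 0, 0],
    [0, -40, 0, 0, 0, 0],
    [-15, -20, -42, 0, 0, 0],
    [-15, 0, -42, 0, 0, 0],
    [-15, 0, -42, 0, 0, 0],
    [-15, 0, -42, 0, 0, 0],
    [-15, 0, -42, 0, 0, 0]
  ],
  "grip": 80
}}

```text
t: 13.8
tool_pos: [0.5163, -0.0228, 0.1917]
tool_rot: [-1.571, -0.001, -0.0]
contact_force: [0.9, -0.4, -0.0]
opening: 0.0802
```

Call:
{"name": "jog_arm", "arguments": {
  "moves": [
    [-15, 0, -42, 0, 0, 0],
    [-15, 0, -42, 0, 0, 0],
    [-15, 0, -42, 0, 0, 0],
    [-15, 0, -42, 0, 0, 0],
    [-15, 0, -42, 0, 0, 0],
    [0, 0, 0, 0, 0, 0],
    [0, 0, 0, 0, 0, 0]
  ]
}}

```text
t: 14.5
tool_pos: [0.4418, -0.232, 0.1914]
tool_rot: [-1.57, 0.001, -0.002]
contact_force: [-0.3, 0.0, 0.1]
opening: 0.0799
```

```bash
python3 - <<'E'
from h import *
o=ctrl.get_obs();print(o["tool_pos"],o["tool_rot"])
w=ctrl.get_image("wrist")[:,:,::-1].copy();c,P=cam("wrist",o)
p=proj(c,P,[.4389,-.236,.017]);print(p);print(fit(w,o,p-[17,0],.03,.003,.017,"col"))
a=ctrl.get_image("side")[130:270,200:420,::-1]
cv2.imwrite("pics/m5.png",np.hstack([cv2.resize(w,(320,240)),cv2.resize(a,(377,240))]))
E
```

```text
[ 0.44176177 -0.23201602  0.1914022 ] [-1.57035180e+00  1.43868889e-03 -1.89095948e-03]
[316.73642609 206.38214233]
(array([ 0.4388, -0.2358]), 0.97)
```

View pics/m5.png

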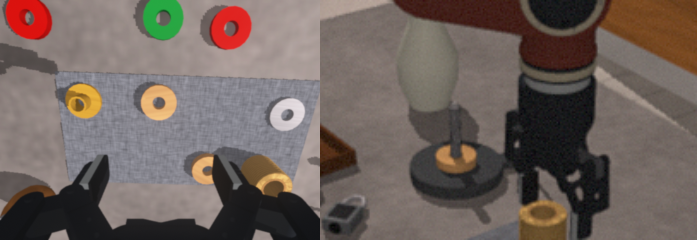

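The first spacer lies flat on the base around the bolt. Next is spacer A.

Call:
{"name": "jog_arm", "arguments": {
  "moves": [
    [-3, 35, -3.8, 0, 0, 0],
    [0, 45, 0, 0, 0, 0],
    [0, 40, 0, 0, 0, 0],
    [0, 35, 0, 0, 0, 0],
    [0, 20, 0, 0, 0, 0],
    [0, 13, 0, 0, 0, 0],
    [0, 0, 0, 0, 0, 0],
    [0, 0, 0, 0, 0, 0]
  ]
}}

```text
t: 15.4
tool_pos: [0.4401, -0.2352, 0.0043]
tool_rot: [-1.572, -0.002, 0.0]
contact_force: [0.3, 0.1, 0.3]
opening: 0.0801
```

Call:
{"name": "jog_arm", "arguments": {
  "moves": [
    [0, 0, 0, 0, 0, 0],
    [0, 0, 0, 0, 0, 0],
    [0, 0, 0, 0, 0, 0],
    [0, 0, 0, 0, 0, 0],
    [0, 0, 0, 0, 0, 0],
    [0, -5, 0, 0, 0, 0],
    [0, -15, 0, 0, 0, 0],
    [0, -35, 0, 0, 0, 0],
    [0, -45, 0, 0, 0, 0],
    [0, -40, 0, 0, 0, 0],
    [0, -10, 0, 0, 0, 0]
  ],
  "grip": 56
}}

```text
t: 16.5
tool_pos: [0.4416, -0.2372, 0.1598]
tool_rot: [-1.577, -0.007, -0.006]
contact_force: [1.5, 0.0, 0.1]
opening: 0.0575
```

Call:
{"name": "jog_arm", "arguments": {
  "moves": [
    [15.2, 0, 42.4, 0, 0, 0],
    [15.2, 0, 42.4, 0, 0, 0],
    [15.2, 0, 42.4, 0, 0, 0],
    [15.2, 0, 42.4, 0, 0, 0],
    [15.2, 0, 42.4, 0, 0, 0],
    [15.2, 0, 42.4, 0, 0, 0],
    [15.2, 0, 42.4, 0, 0, 0],
    [15.2, 0, 42.4, 0, 0, 0],
    [15.2, 0, 42.4, 0, 0, 0],
    [15.2, 0, 42.4, 0, 0, 0],
    [0, 0, 0, 0, 0, 0],
    [0, 0, 0, 0, 0, 0]
  ]
}}

```text
t: 17.7
tool_pos: [0.5904, 0.1894, 0.1523]
tool_rot: [-1.572, -0.0, 0.003]
contact_force: [-0.6, -1.4, -1.1]
opening: 0.0567
```

```bash
python3 - <<'E'
from h import *
o=ctrl.get_obs();print(o["tool_pos"],o["opening"],delta([.591,.188,.108],o))
w=ctrl.get_image("wrist")[:,:,::-1].copy();cv2.imwrite("pics/w6.png",w);print(held(w,o,.03,.014))
E
```

```text
[0.59042475 0.18941448 0.15228933] 0.05669811996887095 [ 0.7 44.3 -1.4]
ext [246 398 187 390]
res [-12.1  15.8  13.9 -16.3]
(array([0.57  , 0.1896, 0.17  ]), array([-20.4,   0.2,  17.7]))
```

Call:
{"name": "jog_arm", "arguments": {
  "moves": [
    [0.6, 12, -1.2, 0, 0, 0],
    [0, 8, 0, 0, 0, 0],
    [0, 8, 0, 0, 0, 0],
    [0, 8, 0, 0, 0, 0],
    [0, 8, 0, 0, 0, 0],
    [0, 8, 0, 0, 0, 0],
    [0, 10, 0, 0, 0, 0],
    [0, 10, 0, 0, 0, 0],
    [0, 10, 0, 0, 0, 0],
    [0, 8, 0, 0, 0, 0],
    [0, 0, 0, 0, 0, 0],
    [0, 0, 0, 0, 0, 0]
  ]
}}

```text
t: 18.95
tool_pos: [0.5916, 0.1876, 0.0631]
tool_rot: [-1.571, -0.0, 0.0]
contact_force: [0.3, -0.1, -0.6]
opening: 0.0579
```

Call:
{"name": "jog_arm", "arguments": {
  "moves": [
    [0, 0, 0, 0, 0, 0],
    [0, 0, 0, 0, 0, 0],
    [0, 0, 0, 0, 0, 0],
    [0, 0, 0, 0, 0, 0],
    [0, -30, 0, 0, 0, 0],
    [0, -40, 0, 0, 0, 0],
    [0, -40, 0, 0, 0, 0],
    [0, -30, -42, 0, 0, 0],
    [0, 0, -42, 0, 0, 0],
    [0, 0, -42, 0, 0, 0],
    [0, 0, -42, 0, 0, 0],
    [0, 0, -42, 0, 0, 0]
  ],
  "grip": 80
}}

```text
t: 20.15
tool_pos: [0.5914, -0.0227, 0.2028]
tool_rot: [-1.571, -0.001, -0.0]
contact_force: [0.9, 0.0, -0.4]
opening: 0.0798
```

Call:
{"name": "jog_arm", "arguments": {
  "moves": [
    [-5, 0, -42, 0, 0, 0],
    [-5, 0, -42, 0, 0, 0],
    [-5, 0, -38, 0, 0, 0],
    [-5, 0, 0, 0, 0, 0],
    [0, 0, 0, 0, 0, 0]
  ]
}}

```text
t: 20.65
tool_pos: [0.5712, -0.1437, 0.2024]
tool_rot: [-1.57, 0.001, -0.001]
contact_force: [-0.0, 0.7, 0.2]
opening: 0.0799
```

```bash
python3 - <<'E'
from h import *
o=ctrl.get_obs();print(o["tool_pos"],o["tool_rot"])
w=ctrl.get_image("wrist")[:,:,::-1].copy();c,P=cam("wrist",o)
p=proj(c,P,[.57,-.144,.017]);print(p);print(fit(w,o,p-[17,0],.03,.003,.017,"col"))
a=ctrl.get_image("side")[130:270,200:420,::-1]
cv2.imwrite("pics/m7.png",np.hstack([cv2.resize(w,(320,240)),cv2.resize(a,(377,240))]))
E
```

```text
[ 0.57115934 -0.14369379  0.20237776] [-1.57028529e+00  1.44464754e-03 -1.26824247e-03]
[321.1191028  205.32338427]
(array([ 0.5697, -0.144 ]), 0.974)
```

View pics/m7.png

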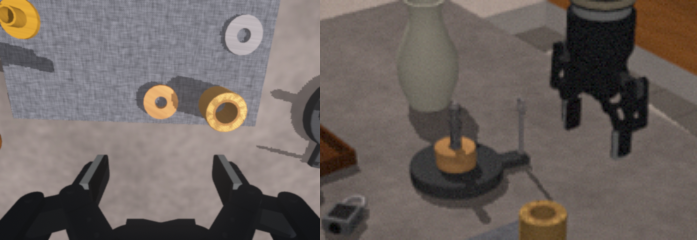

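Two spacers are stacked. Spacer C is at (0.570, -0.144), and the finger will clear the roll.

Call:
{"name": "jog_arm", "arguments": {
  "moves": [
    [-1.5, 35, -0.5, 0, 0, 0],
    [0, 45, 0, 0, 0, 0],
    [0, 45, 0, 0, 0, 0],
    [0, 38, 0, 0, 0, 0],
    [0, 22, 0, 0, 0, 0],
    [0, 14, 0, 0, 0, 0],
    [0, 0, 0, 0, 0, 0],
    [0, 0, 0, 0, 0, 0]
  ],
  "grip": 78
}}

```text
t: 21.55
tool_pos: [0.5729, -0.1441, 0.0076]
tool_rot: [-1.573, -0.005, -0.001]
contact_force: [-6.8, -3.3, 15.2]
opening: 0.0784
```

Call:
{"name": "jog_arm", "arguments": {
  "moves": [
    [0, 0, 0, 0, 0, 0],
    [0, 0, 0, 0, 0, 0],
    [0, 0, 0, 0, 0, 0],
    [0, 0, 0, 0, 0, 0],
    [0, 0, 0, 0, 0, 0],
    [0, -5, 0, 0, 0, 0],
    [0, -15, 0, 0, 0, 0],
    [0, -35, 0, 0, 0, 0],
    [0, -45, 0, 0, 0, 0],
    [0, -40, 0, 0, 0, 0],
    [0, -10, 0, 0, 0, 0]
  ],
  "grip": 56
}}

```text
t: 22.65
tool_pos: [0.5733, -0.1439, 0.1604]
tool_rot: [-1.574, -0.009, -0.006]
contact_force: [0.6, -0.0, -0.1]
opening: 0.0564
```

Call:
{"name": "jog_arm", "arguments": {
  "moves": [
    [2.6, 0, 41.5, 0, 0, 0],
    [2.6, 0, 41.5, 0, 0, 0],
    [2.6, 0, 41.5, 0, 0, 0],
    [2.6, 0, 41.5, 0, 0, 0],
    [2.7, 0, 41.5, 0, 0, 0],
    [2.7, 0, 41.5, 0, 0, 0],
    [2.7, 0, 41.5, 0, 0, 0],
    [2.7, 0, 41.5, 0, 0, 0],
    [0, 0, 0, 0, 0, 0],
    [0, 0, 0, 0, 0, 0],
    [0, 0, 0, 0, 0, 0]
  ]
}}

```text
t: 23.75
tool_pos: [0.5908, 0.1879, 0.1528]
tool_rot: [-1.571, 0.001, 0.001]
contact_force: [1.1, 0.3, -1.1]
opening: 0.0565
```

```bash
python3 - <<'E'
from h import *
o=ctrl.get_obs();print(o["tool_pos"],o["opening"],delta([.591,.188,.108],o))
E
```

```text
[0.59078305 0.18793792 0.15279765] 0.05652275089152818 [ 0.3 44.8  0.1]
```

```bash
python3 - <<'E'
from h import *
w=ctrl.get_image("wrist")[:,:,::-1].copy()
a=ctrl.get_image("side")[100:320,180:420,::-1]
cv2.imwrite("pics/m8.png",np.hstack([cv2.resize(w[150:,100:540],(440,330)),cv2.resize(a,(360,330))]))
E
```

```text
(no output)
```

View pics/m8.png

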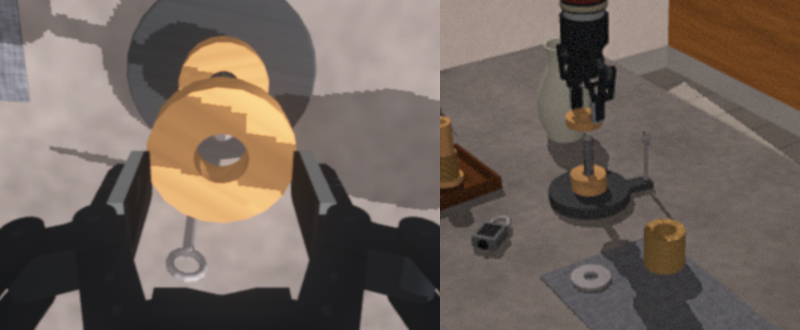

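```bash
python3 - <<'E'
from h import *
o=ctrl.get_obs();c,P=cam("wrist",o);print(o["tool_pos"])
for e in([248,397,228,371],):
    def f(X):
        p=hull(c,P,X,.03,X[2]-.007,X[2]+.007)[:,0];return np.array([p[:,0].min(),p[:,0].max(),p[:,1].min(),p[:,1].max()])-e
    s=least_squares(f,o["tool_pos"]);print(s.fun.round(1),((s.x-o["tool_pos"])*1000).round(1))
E
```

```text
[0.59112706 0.18732345 0.15310656]
[ 0.2 -0.2 -0.2  0.2] [-3.9  0.1 -4.9]
```

The ring sits 4 mm off in x, and lower in the pads than the others did. I'll correct for that and lower it.

Call:
{"name": "jog_arm", "arguments": {
  "moves": [
    [3.8, 5, 0.5, 0, 0, 0],
    [0, 8, 0, 0, 0, 0],
    [0, 8, 0, 0, 0, 0],
    [0, 8, 0, 0, 0, 0],
    [0, 8, 0, 0, 0, 0],
    [0, 8, 0, 0, 0, 0],
    [0, 0, 0, 0, 0, 0]
  ]
}}

```text
t: 24.55
tool_pos: [0.5939, 0.1887, 0.1063]
tool_rot: [-1.571, 0.002, 0.003]
contact_force: [-0.6, 0.0, -0.5]
opening: 0.0565
```

Call:
{"name": "jog_arm", "arguments": {
  "moves": [
    [0, 10, 0, 0, 0, 0],
    [0, 10, 0, 0, 0, 0],
    [0, 10, 0, 0, 0, 0],
    [0, 8, 0, 0, 0, 0],
    [0, 0, 0, 0, 0, 0],
    [0, 0, 0, 0, 0, 0]
  ]
}}

```text
t: 25.15
tool_pos: [0.595, 0.1888, 0.07]
tool_rot: [-1.571, 0.0, 0.001]
contact_force: [0.2, 0.6, 0.2]
opening: 0.0562
```

Call:
{"name": "jog_arm", "arguments": {
  "moves": [
    [0, 0, 0, 0, 0, 0],
    [0, 0, 0, 0, 0, 0],
    [0, 0, 0, 0, 0, 0],
    [0, -30, 0, 0, 0, 0],
    [0, -40, 0, 0, 0, 0],
    [0, -40, 0, 0, 0, 0],
    [-26, -20, -39, 0, 0, 0],
    [-26, 0, -39, 0, 0, 0],
    [-26, 0, -39, 0, 0, 0],
    [-26, 0, -39, 0, 0, 0],
    [-25, 0, -39, 0, 0, 0],
    [0, 0, 0, 0, 0, 0]
  ],
  "grip": 80
}}

```text
t: 26.35
tool_pos: [0.4647, -0.0086, 0.2001]
tool_rot: [-1.572, 0.004, -0.004]
contact_force: [0.3, 0.2, -0.7]
opening: 0.08
```

```bash
python3 - <<'E'
from h import *
o=ctrl.get_obs();print(o["tool_pos"],o["tool_rot"])
w=ctrl.get_image("wrist")[:,:,::-1].copy();c,P=cam("wrist",o)
p=proj(c,P,[.463,-.010,.009]);print(p)
try:print(fit(w,o,p-[17,0],.03,.003,.009,"w"))
except Exception as e:print(e)
a=ctrl.get_image("side")[130:350,200:460,::-1]
cv2.imwrite("pics/m9.png",np.hstack([cv2.resize(w,(400,300)),cv2.resize(a,(355,300))]))
E
```

```text
[ 0.46465077 -0.00861395  0.20013243] [-1.57230467  0.00373617 -0.00433555]
[320.31340457 203.11643284]
(array([ 0.4629, -0.0102]), 1.033)
```

View pics/m9.png

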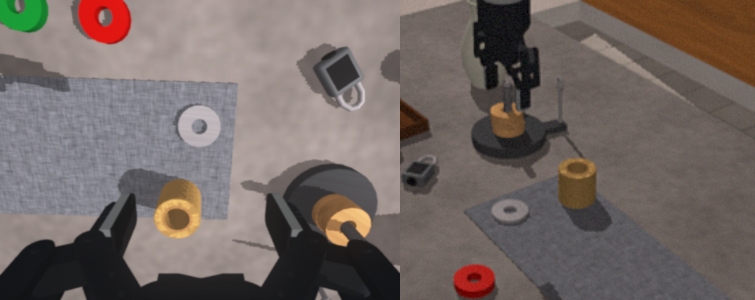

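Three spacers are stacked on the bolt. The washer is unmoved at (0.463, -0.010).

Call:
{"name": "jog_arm", "arguments": {
  "moves": [
    [-1.7, 35, -1.6, 0, 0, 0],
    [0, 45, 0, 0, 0, 0],
    [0, 45, 0, 0, 0, 0],
    [0, 35, 0, 0, 0, 0],
    [0, 22, 0, 0, 0, 0],
    [0, 12, 0, 0, 0, 0],
    [0, 4, 0, 0, 0, 0],
    [0, 0, 0, 0, 0, 0],
    [0, 0, 0, 0, 0, 0]
  ],
  "grip": 72
}}

```text
t: 27.35
tool_pos: [0.4665, -0.007, 0.0035]
tool_rot: [-1.571, -0.003, -0.002]
contact_force: [0.4, 0.7, 0.2]
opening: 0.0718
```

Call:
{"name": "jog_arm", "arguments": {
  "moves": [
    [0, 0, 0, 0, 0, 0],
    [0, 0, 0, 0, 0, 0],
    [0, 0, 0, 0, 0, 0],
    [0, 0, 0, 0, 0, 0],
    [0, 0, 0, 0, 0, 0]
  ],
  "grip": 52
}}

```text
t: 27.85
tool_pos: [0.4678, -0.0078, 0.0054]
tool_rot: [-1.572, -0.005, -0.004]
contact_force: [-1.4, 0.3, 9.4]
opening: 0.0523
```

The jaws closed to 52 mm, so the tips rode over the washer. I'll raise, re-measure and go lower.

Call:
{"name": "jog_arm", "arguments": {
  "moves": [
    [0, -30, 0, 0, 0, 0],
    [0, -35, 0, 0, 0, 0],
    [0, -40, 0, 0, 0, 0],
    [0, 0, 0, 0, 0, 0],
    [0, 0, 0, 0, 0, 0],
    [0, 0, 0, 0, 0, 0],
    [0, 0, 0, 0, 0, 0]
  ],
  "grip": 72
}}

```text
t: 28.55
tool_pos: [0.4638, -0.0069, 0.1055]
tool_rot: [-1.57, 0.002, 0.002]
contact_force: [-0.2, 0.1, -0.5]
opening: 0.0721
```

```bash
python3 - <<'E'
from h import *
o=ctrl.get_obs();print(o["tool_pos"],o["tool_rot"])
w=ctrl.get_image("wrist")[:,:,::-1].copy();c,P=cam("wrist",o);cv2.imwrite("pics/w10.png",w)
p=proj(c,P,[.463,-.010,.009]);print(p)
X,a=fit(w,o,p-[20,0],.03,.003,.009,"w");print(X,a,delta([*X,-.002]))
E
```

```text
[ 0.46383548 -0.00686952  0.1054954 ] [-1.57031099  0.00205502  0.00216659]
[316.8934816  238.79135394]
[ 0.4637 -0.0105] 0.992 [ 1.000e-01  1.075e+02 -3.700e+00]
```

Call:
{"name": "jog_arm", "arguments": {
  "moves": [
    [0, 30, -3.6, 0, 0, 0],
    [0, 35, 0, 0, 0, 0],
    [0, 25, 0, 0, 0, 0],
    [0, 12, 0, 0, 0, 0],
    [0, 0, 0, 0, 0, 0],
    [0, 0, 0, 0, 0, 0],
    [0, 0, 0, 0, 0, 0]
  ]
}}

```text
t: 29.3
tool_pos: [0.4663, -0.0109, 0.0065]
tool_rot: [-1.571, -0.002, -0.002]
contact_force: [-0.2, 0.1, 1.2]
opening: 0.072
```

Call:
{"name": "jog_arm", "arguments": {
  "moves": [
    [-2, 3, 0, 0, 0, 0],
    [0, 3, 0, 0, 0, 0],
    [0, 0, 0, 0, 0, 0],
    [0, 0, 0, 0, 0, 0],
    [0, 0, 0, 0, 0, 0]
  ]
}}

```text
t: 29.8
tool_pos: [0.463, -0.0107, -0.0009]
tool_rot: [-1.571, -0.0, 0.0]
contact_force: [-1.0, -0.1, 0.3]
opening: 0.072
```

Call:
{"name": "jog_arm", "arguments": {
  "moves": [
    [0, 1, 0, 0, 0, 0],
    [0, 0, 0, 0, 0, 0],
    [0, 0, 0, 0, 0, 0],
    [0, 0, 0, 0, 0, 0],
    [0, 0, 0, 0, 0, 0],
    [0, 0, 0, 0, 0, 0]
  ],
  "grip": 54
}}

```text
t: 30.4
tool_pos: [0.4637, -0.0108, -0.0012]
tool_rot: [-1.571, -0.001, -0.001]
contact_force: [-0.1, -0.4, 5.8]
opening: 0.0571
```

The jaws stopped at 57 mm, so the washer is held. I'll lift it and carry it over the bolt.

Call:
{"name": "jog_arm", "arguments": {
  "moves": [
    [0, -5, 0, 0, 0, 0],
    [0, -15, 0, 0, 0, 0],
    [0, -35, 0, 0, 0, 0],
    [0, -45, 0, 0, 0, 0],
    [0, -45, 0, 0, 0, 0],
    [25.4, -10, 39.7, 0, 0, 0],
    [25.4, 0, 39.7, 0, 0, 0],
    [25.4, 0, 39.7, 0, 0, 0],
    [25.4, 0, 39.7, 0, 0, 0],
    [25.4, 0, 39.7, 0, 0, 0],
    [0, 0, 0, 0, 0, 0],
    [0, 0, 0, 0, 0, 0]
  ]
}}

```text
t: 31.6
tool_pos: [0.5893, 0.1885, 0.1516]
tool_rot: [-1.572, 0.001, 0.004]
contact_force: [-0.6, -0.3, -1.5]
opening: 0.0572
```

```bash
python3 - <<'E'
from h import *
o=ctrl.get_obs();print(o["tool_pos"],o["opening"],delta([.591,.188,.108],o))
w=ctrl.get_image("wrist")[:,:,::-1].copy()
a=ctrl.get_image("side")[100:320,180:420,::-1]
cv2.imwrite("pics/m11.png",np.hstack([cv2.resize(w[150:,100:540],(440,330)),cv2.resize(a,(360,330))]))
E
```

```text
[0.58926516 0.18851617 0.15160156] 0.057224438447400675 [ 1.8 43.6 -0.5]
```

View pics/m11.png

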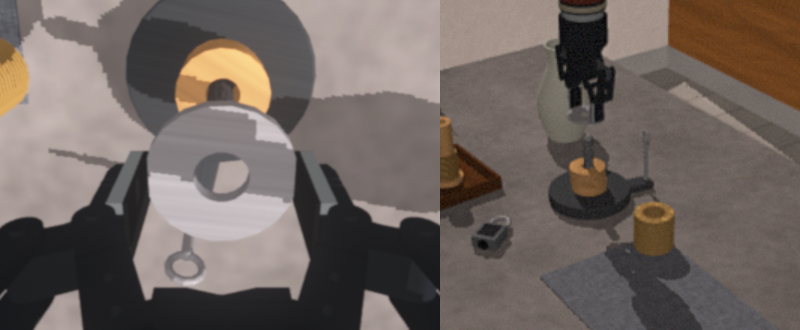

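The washer is held level. The roll has shifted: it was at (664,245) in the earlier side crop and is now at (654,228). I'll re-measure it later.

```bash
python3 - <<'E'
from h import *
o=ctrl.get_obs();c,P=cam("wrist",o);print(o["tool_pos"])
e=[248,396,251,390]
def f(X):
    p=hull(c,P,X,.03,X[2]-.003,X[2]+.003)[:,0];return np.array([p[:,0].min(),p[:,0].max(),p[:,1].min(),p[:,1].max()])-e
s=least_squares(f,o["tool_pos"]);print(s.fun.round(1),((s.x-o["tool_pos"])*1000).round(1),delta([.591,.188,.1],o))
E
```

```text
[0.58904382 0.1872252  0.15227468]
[-0.9  0.8  0.8 -1.1] [ 2.5 -0.2  2.5] [ 2.  52.3  0.8]
```

Call:
{"name": "jog_arm", "arguments": {
  "moves": [
    [-0.5, 12, 0.8, 0, 0, 0],
    [0, 8, 0, 0, 0, 0],
    [0, 8, 0, 0, 0, 0],
    [0, 8, 0, 0, 0, 0],
    [0, 8, 0, 0, 0, 0],
    [0, 8, 0, 0, 0, 0],
    [0, 8, 0, 0, 0, 0],
    [0, 8, 0, 0, 0, 0],
    [0, 8, 0, 0, 0, 0],
    [0, 4, 0, 0, 0, 0],
    [0, 0, 0, 0, 0, 0],
    [0, 0, 0, 0, 0, 0]
  ]
}}

```text
t: 32.9
tool_pos: [0.5895, 0.1887, 0.0731]
tool_rot: [-1.571, -0.0, -0.0]
contact_force: [0.1, -0.1, -0.3]
opening: 0.0571
```

Call:
{"name": "jog_arm", "arguments": {
  "moves": [
    [0, 0, 0, 0, 0, 0],
    [0, 0, 0, 0, 0, 0],
    [0, 0, 0, 0, 0, 0],
    [0, -30, 0, 0, 0, 0],
    [0, -40, 0, 0, 0, 0],
    [0, -40, 0, 0, 0, 0],
    [-11, -20, -42, 0, 0, 0],
    [-11, 0, -42, 0, 0, 0],
    [-11, 0, -42, 0, 0, 0],
    [-11, 0, -42, 0, 0, 0],
    [-11, 0, -42, 0, 0, 0],
    [-11, 0, -42, 0, 0, 0]
  ],
  "grip": 80
}}

```text
t: 34.1
tool_pos: [0.5229, -0.0648, 0.2035]
tool_rot: [-1.571, -0.001, -0.001]
contact_force: [-0.2, -0.6, -1.2]
opening: 0.0803
```

Call:
{"name": "jog_arm", "arguments": {
  "moves": [
    [-11, 0, -42, 0, 0, 0],
    [-11, 0, -42, 0, 0, 0],
    [-11, 0, -42, 0, 0, 0],
    [-11, 0, -42, 0, 0, 0],
    [-11, 0, -42, 0, 0, 0],
    [-11, 0, -42, 0, 0, 0],
    [-11, 0, -42, 0, 0, 0],
    [0, 0, 0, 0, 0, 0],
    [0, 0, 0, 0, 0, 0],
    [0, 0, 0, 0, 0, 0]
  ]
}}

```text
t: 35.1
tool_pos: [0.4467, -0.3566, 0.203]
tool_rot: [-1.57, -0.001, 0.001]
contact_force: [-0.2, -0.5, 0.2]
opening: 0.0799
```

```bash
python3 - <<'E'
from h import *
o=ctrl.get_obs();print(o["tool_pos"],o["tool_rot"]);np.save("o3.npy",o,allow_pickle=True)
w=ctrl.get_image("wrist")[:,:,::-1].copy();cv2.imwrite("pics/w12.png",w)
a=ctrl.get_image("side")[130:350,200:460,::-1]
cv2.imwrite("pics/m12.png",np.hstack([w[:360,100:540],cv2.resize(a,(360,360))]))
E
```

```text
[ 0.4467203  -0.35656826  0.20303327] [-1.57043342e+00 -7.72933167e-04  5.75809132e-04]
```

View pics/m12.png

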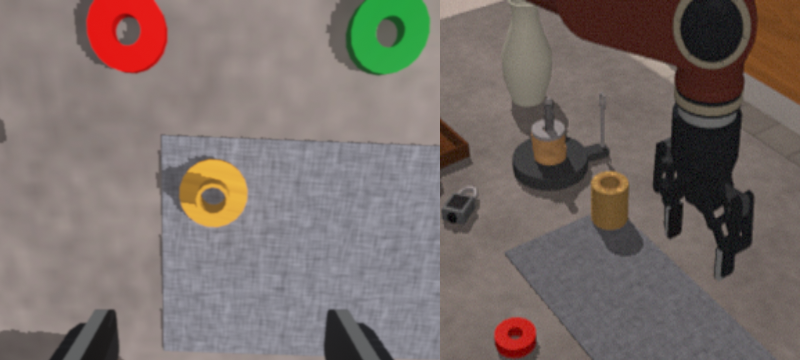

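The washer is on the stack. The bushing stands sleeve up, its flange centred near (314,193) in full-frame pixels.

```bash
python3 - <<'E'
from h import *
o=np.load("o3.npy",allow_pickle=True).item();w=cv2.imread("pics/w12.png");c,P=cam("wrist",o)
X,a=fit(w,o,(290,193),.03,.003,.011,"col");print(X,a,ray(c,P,(312,196),.035),delta([*X,.018]))
E
```

```text
[ 0.4371 -0.3642] 0.989 [ 0.43363217 -0.36433418  0.035     ] [ -9.9 185.   -8. ]
```

Call:
{"name": "jog_arm", "arguments": {
  "moves": [
    [-10.3, 35, -7.8, 0, 0, 0],
    [0, 45, 0, 0, 0, 0],
    [0, 40, 0, 0, 0, 0],
    [0, 35, 0, 0, 0, 0],
    [0, 20, 0, 0, 0, 0],
    [0, 10, 0, 0, 0, 0],
    [0, 0, 0, 0, 0, 0],
    [0, 0, 0, 0, 0, 0],
    [0, 0, 0, 0, 0, 0],
    [0, 0, 0, 0, 0, 0]
  ],
  "grip": 60
}}

```text
t: 36.2
tool_pos: [0.4371, -0.366, 0.0197]
tool_rot: [-1.573, -0.002, -0.001]
contact_force: [-0.4, 0.3, 0.3]
opening: 0.06
```

Call:
{"name": "jog_arm", "arguments": {
  "moves": [
    [0, 3, 0, 0, 0, 0],
    [0, 0, 0, 0, 0, 0],
    [0, 0, 0, 0, 0, 0],
    [0, 0, 0, 0, 0, 0],
    [0, 0, 0, 0, 0, 0],
    [0, 0, 0, 0, 0, 0],
    [0, 0, 0, 0, 0, 0]
  ],
  "grip": 22,
  "grip_force": 50
}}

```text
t: 36.9
tool_pos: [0.4363, -0.3653, 0.0152]
tool_rot: [-1.571, -0.0, -0.0]
contact_force: [0.1, -0.6, 3.2]
opening: 0.0258
```

Call:
{"name": "jog_arm", "arguments": {
  "moves": [
    [0, -5, 0, 0, 0, 0],
    [0, -15, 0, 0, 0, 0],
    [0, -35, 0, 0, 0, 0],
    [0, -45, 0, 0, 0, 0],
    [0, -45, 0, 0, 0, 0],
    [0, -35, 0, 0, 0, 0],
    [11, 0, 42, 0, 0, 0],
    [11, 0, 42, 0, 0, 0],
    [11, 0, 42, 0, 0, 0],
    [11, 0, 42, 0, 0, 0],
    [12, 0, 42, 0, 0, 0]
  ]
}}

```text
t: 38.0
tool_pos: [0.4921, -0.1534, 0.1959]
tool_rot: [-1.571, -0.001, -0.001]
contact_force: [0.8, 0.4, -1.3]
opening: 0.0257
```

Call:
{"name": "jog_arm", "arguments": {
  "moves": [
    [12, 0, 42, 0, 0, 0],
    [12, 0, 42, 0, 0, 0],
    [12, 0, 42, 0, 0, 0],
    [12, 0, 42, 0, 0, 0],
    [12, 0, 42, 0, 0, 0],
    [12, 0, 42, 0, 0, 0],
    [12, 0, 42, 0, 0, 0],
    [12, 0, 42, 0, 0, 0],
    [0, 0, 0, 0, 0, 0],
    [0, 0, 0, 0, 0, 0],
    [0, 0, 0, 0, 0, 0]
  ]
}}

```text
t: 39.1
tool_pos: [0.5878, 0.1802, 0.1952]
tool_rot: [-1.571, 0.0, -0.0]
contact_force: [-0.6, -0.1, -1.8]
opening: 0.026
```

```bash
python3 - <<'E'
from h import *
o=ctrl.get_obs();print(o["tool_pos"],o["opening"],delta([.591,.188,.15],o));np.save("o4.npy",o,allow_pickle=True)
w=ctrl.get_image("wrist")[:,:,::-1].copy();cv2.imwrite("pics/w13.png",w)
c,P=cam("wrist",o);hsv=cv2.cvtColor(w,cv2.COLOR_BGR2HSV);print(hsv[330:400:10,322])
a=ctrl.get_image("side")[100:320,180:420,::-1]
cv2.imwrite("pics/m13.png",np.hstack([cv2.resize(w[150:,100:540],(440,330)),cv2.resize(a,(360,330))]))
E
```

```text
[0.58778414 0.18023001 0.19524398] 0.026037622711346173 [ 3.2 45.2  7.8]
[[ 19 182 132]
 [ 18 179 131]
 [ 18 179 131]
 [ 18 176 133]
 [ 20 181 231]
 [  8  29 170]
 [  7  26 174]]
```

View pics/m13.png

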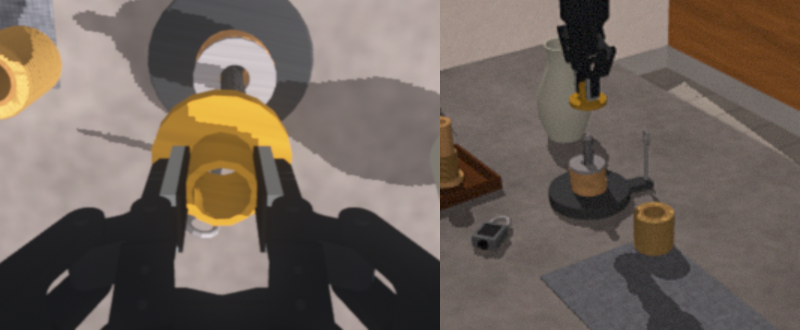

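The bushing is held level. The sleeve's top rim spans about x 287–358 and is centred near y 342 (full-frame pixels).

```bash
python3 - <<'E'
from h import *
o=np.load("o4.npy",allow_pickle=True).item();c,P=cam("wrist",o)
z=o["tool_pos"][2]+.0198
print(ray(c,P,(322.5,342),z)-o["tool_pos"])
def f(X):
    p=hull(c,P,X,.03,z-.032,z-.024)[:,0];return np.array([p[:,0].min(),p[:,0].max(),p[:,1].min()])-[252,393,239]
s=least_squares(f,o["tool_pos"][:2]);print(s.fun,(s.x-o["tool_pos"][:2])*1000)
p=hull(c,P,o["tool_pos"],.014,z-.001,z)[:,0];print(p.min(0),p.max(0))
# washer check, stack top z=.07
w=cv2.imread("pics/w13.png");print("washer tip",ray(c,P,(334,230),.07))
E
```

```text
[-9.51480525e-06  1.78723128e-05  1.98000000e-02]
[-0.38719177  0.37844849 -0.02867126] [1.13018602 0.09718537]
[284.03735 306.4087 ] [360.86932 374.20593]
washer tip [0.59018113 0.18901591 0.07      ]
```

Call:
{"name": "jog_arm", "arguments": {
  "moves": [
    [2.7, 20, 7.8, 0, 0, 0],
    [0, 25, 0, 0, 0, 0],
    [0, 8, 0, 0, 0, 0],
    [0, 8, 0, 0, 0, 0],
    [0, 8, 0, 0, 0, 0],
    [0, 8, 0, 0, 0, 0],
    [0, 8, 0, 0, 0, 0],
    [0, 8, 0, 0, 0, 0],
    [0, 8, 0, 0, 0, 0],
    [0, 7, 0, 0, 0, 0],
    [0, 0, 0, 0, 0, 0],
    [0, 0, 0, 0, 0, 0]
  ]
}}

```text
t: 40.4
tool_pos: [0.5907, 0.1887, 0.0868]
tool_rot: [-1.571, 0.0, 0.001]
contact_force: [0.1, -0.1, -1.4]
opening: 0.0258
```

Call:
{"name": "jog_arm", "arguments": {
  "moves": [
    [0, 2, 0, 0, 0, 0],
    [0, 0, 0, 0, 0, 0],
    [0, 0, 0, 0, 0, 0]
  ]
}}

```text
t: 40.7
tool_pos: [0.5909, 0.1887, 0.0853]
tool_rot: [-1.571, -0.001, -0.0]
contact_force: [0.6, 0.5, -0.3]
opening: 0.0255
```

Call:
{"name": "jog_arm", "arguments": {
  "moves": [
    [0, 0, 0, 0, 0, 0],
    [0, 0, 0, 0, 0, 0],
    [0, 0, 0, 0, 0, 0],
    [0, -20, 0, 0, 0, 0],
    [0, -40, 0, 0, 0, 0],
    [0, -45, 0, 0, 0, 0],
    [-5, -40, -30, 0, 0, 0],
    [-5, 0, -40, 0, 0, 0],
    [-5, 0, -40, 0, 0, 0],
    [-5, 0, -40, 0, 0, 0],
    [-5, 0, -40, 0, 0, 0],
    [0, 0, 0, 0, 0, 0]
  ],
  "grip": 85
}}

```text
t: 41.9
tool_pos: [0.5655, -0.005, 0.2302]
tool_rot: [-1.572, 0.004, -0.004]
contact_force: [-0.3, 0.1, 0.2]
opening: 0.0852
```

```bash
python3 - <<'E'
from h import *
o=ctrl.get_obs();print(o["tool_pos"],o["tool_rot"]);np.save("o5.npy",o,allow_pickle=True)
w=ctrl.get_image("wrist")[:,:,::-1].copy();cv2.imwrite("pics/w14.png",w)
a=ctrl.get_image("side")[130:350,200:460,::-1]
cv2.imwrite("pics/m14.png",np.hstack([cv2.resize(w,(480,360)),cv2.resize(a,(320,360))]))
E
```

```text
[ 0.56550667 -0.00498396  0.2301628 ] [-1.57232199  0.00350854 -0.00437282]
```

View pics/m14.png

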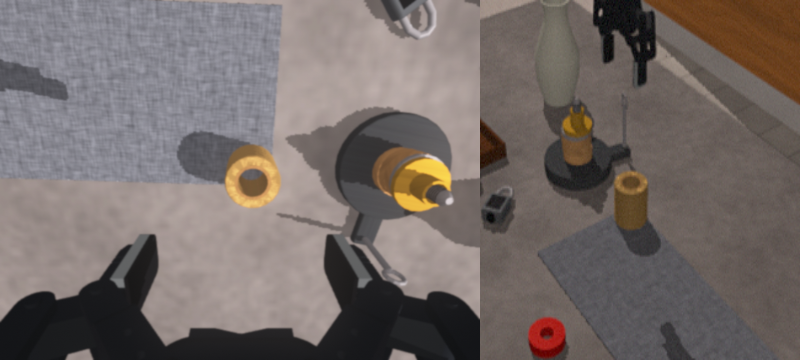

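The bushing sits on the stack, sleeve up. The roll now stands at the mat's corner, top centre near (337,240) in full-frame pixels. That was my last picture view, so the remaining checks are numeric.

```bash
python3 - <<'E'
from h import *
o=np.load("o5.npy",allow_pickle=True).item();w=cv2.imread("pics/w14.png");c,P=cam("wrist",o)
for z0,z1 in((.003,.063),(0,.06)):
    X,a=fit(w,o,(337-26,240),.031,z0,z1,"col");print(X,a)
# top bright annulus: hole centre
g=cv2.cvtColor(w,cv2.COLOR_BGR2HSV);m=(g[...,1]>85)&(g[...,2]>95)&(g[...,0]<32)
roi=m[205:285,290:385].astype(np.uint8);cn,h=cv2.findContours(roi,cv2.RETR_CCOMP,cv2.CHAIN_APPROX_NONE)
for k,q in enumerate(cn):
    if cv2.contourArea(q)>80:
        u=cen(q)+[290,205];print(h[0][k][3],cv2.boundingRect(q),u,ray(c,P,u,.063))
# mat corner (bright grey vs background)
print("mat corner",ray(c,P,(366,246),.003), delta([*X,.035]))
E
```

```text
[0.5927 0.0073] 0.995
[0.5937 0.0074] 1.013
-1 (9, 0, 75, 72) [336.00200621 238.97183738] [0.58901165 0.00672956 0.063     ]
0 (31, 19, 30, 17) [335.51185293 232.09482342] [0.58295987 0.00627354 0.063     ]
mat corner [0.61686492 0.039255   0.003     ] [ 27.7 195.    9.1]
```

Call:
{"name": "jog_arm", "arguments": {
  "moves": [
    [13, 0, 6, 0, 0, 0],
    [13, 30, 6, 0, 0, 0],
    [0, 45, 0, 0, 0, 0],
    [0, 45, 0, 0, 0, 0],
    [0, 20, 0, 0, 0, 0],
    [0, 0, 0, 0, 0, 0],
    [0, 0, 0, 0, 0, 0]
  ]
}}

```text
t: 42.7
tool_pos: [0.5923, 0.0119, 0.0903]
tool_rot: [-1.571, -0.002, 0.001]
contact_force: [0.4, -0.6, 0.6]
opening: 0.0848
```

```bash
python3 - <<'E'
from h import *
o=ctrl.get_obs();w=ctrl.get_image("wrist")[:,:,::-1].copy();cv2.imwrite("pics/w15.png",w);c,P=cam("wrist",o);print(o["tool_pos"],o["contact_force"])
p=proj(c,P,[.592,.007,.063]);print(p)
for z0,z1 in((.003,.063),(0,.06)):
    X,a=fit(w,o,p+[0,38],.031,z0,z1,"col");print(X,a,delta([*X,.028]))
E
```

```text
[0.5922888  0.01192794 0.09031318] [ 0.38484329 -0.64788432  0.59066474]
[311.80952575 285.39437468]
[0.5926 0.0072] 1.003 [-0.9 63.7 -4.4]
[0.594  0.0072] 1.035 [ 0.5 63.7 -4.4]
```

Call:
{"name": "jog_arm", "arguments": {
  "moves": [
    [-0.5, 0, -4.4, 0, 0, 0],
    [0, 20, 0, 0, 0, 0],
    [0, 20, 0, 0, 0, 0],
    [0, 15, 0, 0, 0, 0],
    [0, 5, 0, 0, 0, 0],
    [0, 0, 0, 0, 0, 0],
    [0, 0, 0, 0, 0, 0]
  ]
}}

```text
t: 43.45
tool_pos: [0.5922, 0.0063, 0.0309]
tool_rot: [-1.571, -0.001, -0.001]
contact_force: [0.3, 0.6, 0.4]
opening: 0.0851
```

Call:
{"name": "jog_arm", "arguments": {
  "moves": [
    [0, 0, 0, 0, 0, 0],
    [0, 0, 0, 0, 0, 0],
    [0, 0, 0, 0, 0, 0],
    [0, 0, 0, 0, 0, 0],
    [0, 0, 0, 0, 0, 0],
    [0, 0, 0, 0, 0, 0]
  ],
  "grip": 55,
  "grip_force": 50
}}

```text
t: 44.05
tool_pos: [0.5925, 0.0064, 0.0312]
tool_rot: [-1.571, -0.002, -0.002]
contact_force: [0.1, 1.8, 6.0]
opening: 0.0599
```

Call:
{"name": "jog_arm", "arguments": {
  "moves": [
    [0, -5, 0, 0, 0, 0],
    [0, -15, 0, 0, 0, 0],
    [0, -30, 0, 0, 0, 0],
    [0, -35, 0, 0, 0, 0],
    [0, -35, 0, 0, 0, 0],
    [0, -30, 0, 0, 0, 0],
    [0, 0, 36.4, 0, 0, 0],
    [0, 0, 36.4, 0, 0, 0],
    [0, 0, 36.4, 0, 0, 0],
    [0, 0, 36.4, 0, 0, 0],
    [0, 0, 36.4, 0, 0, 0],
    [0, 0, 0, 0, 0, 0]
  ]
}}

```text
t: 45.25
tool_pos: [0.5903, 0.1922, 0.18]
tool_rot: [-1.569, -0.003, 0.004]
contact_force: [-0.0, -0.6, -1.4]
opening: 0.0596
```

Call:
{"name": "jog_arm", "arguments": {
  "moves": [
    [0, 0, 0, 0, 0, 0],
    [0, 0, 0, 0, 0, 0],
    [0, 0, 0, 0, 0, 0]
  ]
}}

```text
t: 45.55
tool_pos: [0.5913, 0.1873, 0.1798]
tool_rot: [-1.571, 0.001, -0.001]
contact_force: [0.2, -0.5, -1.7]
opening: 0.0596
```

```bash
python3 - <<'E'
from h import *
o=ctrl.get_obs();w=ctrl.get_image("wrist")[:,:,::-1].copy();cv2.imwrite("pics/w16.png",w);c,P=cam("wrist",o);print(o["tool_pos"],o["opening"],delta([.5912,.1885,.14],o))
# silhouette of roll top in image: bbox
g=cv2.cvtColor(w,cv2.COLOR_BGR2HSV);m=(g[...,1]>85)&(g[...,2]>95)&(g[...,0]<32)
for r in range(180,460,20):
    x=np.where(m[r])[0];print(r,x.min() if len(x) else None,x.max() if len(x) else None)
# predicted silhouette if centred at TCP, bottom TCP-.028
p=hull(c,P,o["tool_pos"],.031,o["tool_pos"][2]-.028,o["tool_pos"][2]+.032)[:,0];print(p.min(0),p.max(0))
# bushing flange in earlier frame w14
o=np.load("o5.npy",allow_pickle=True).item();c,P=cam("wrist",o);w=cv2.imread("pics/w14.png")
g=cv2.cvtColor(w,cv2.COLOR_BGR2HSV);print(g[250,545],g[235,520])
b=((g[...,0]>19)&(g[...,0]<30)&(g[...,1]>170)&(g[...,2]>95)).astype(np.uint8);b[:,:450]=0
cn,_=cv2.findContours(b,cv2.RETR_EXTERNAL,cv2.CHAIN_APPROX_NONE);q=max(cn,key=cv2.contourArea);print(cv2.boundingRect(q))
for X in((.591,.188),):
    h=hull(c,P,X,.03,.07,.078)[:,0];print("pred flange",h.min(0),h.max(0))
print("tip",proj(c,P,[.591,.188,.122]))
E
```

```text
[0.59131681 0.1873373  0.17981904] 0.059594488646641505 [-0.1 39.8  1.2]
180 310 334
200 289 360
220 281 364
240 278 369
260 261 382
280 253 390
300 245 397
320 237 405
340 231 411
360 232 410
380 233 408
400 243 399
420 264 377
440 None None
[229.76207 223.47748] [415.41818 435.7496 ]
[ 18 182 139] [11 65 98]
(541, 212, 59, 41)
pred flange [519.86945 207.67046] [600.94135 280.6297 ]
tip [599.66895818 267.86834953]
```

Call:
{"name": "jog_arm", "arguments": {
  "moves": [
    [0, 10, 0.8, 0, 0, 0],
    [0, 10, 0, 0, 0, 0],
    [0, 10, 0, 0, 0, 0],
    [0, 10, 0, 0, 0, 0],
    [0, 4, 0, 0, 0, 0],
    [0, 4, 0, 0, 0, 0],
    [0, 4, 0, 0, 0, 0],
    [0, 3, 0, 0, 0, 0],
    [0, 0, 0, 0, 0, 0],
    [0, 0, 0, 0, 0, 0]
  ]
}}

```text
t: 46.6
tool_pos: [0.5915, 0.1893, 0.125]
tool_rot: [-1.571, -0.001, -0.0]
contact_force: [0.2, -0.1, -0.5]
opening: 0.0595
```

Call:
{"name": "jog_arm", "arguments": {
  "moves": [
    [0, 4, 0, 0, 0, 0],
    [0, 4, 0, 0, 0, 0],
    [0, 4, 0, 0, 0, 0],
    [0, 3, 0, 0, 0, 0],
    [0, 0, 0, 0, 0, 0],
    [0, 0, 0, 0, 0, 0]
  ]
}}

```text
t: 47.2
tool_pos: [0.5913, 0.1892, 0.1096]
tool_rot: [-1.571, 0.0, 0.0]
contact_force: [0.2, 0.2, -1.5]
opening: 0.0599
```

Call:
{"name": "jog_arm", "arguments": {
  "moves": [
    [0, 2, 0, 0, 0, 0],
    [0, 0, 0, 0, 0, 0],
    [0, 0, 0, 0, 0, 0]
  ]
}}

```text
t: 47.5
tool_pos: [0.5913, 0.1892, 0.1078]
tool_rot: [-1.571, -0.0, 0.0]
contact_force: [0.4, 0.1, -2.2]
opening: 0.0596
```

Roll threaded over the sleeve with no contact force. I'll release it, back away and check numerically.

Call:
{"name": "jog_arm", "arguments": {
  "moves": [
    [0, 0, 0, 0, 0, 0],
    [0, 0, 0, 0, 0, 0],
    [0, 0, 0, 0, 0, 0],
    [0, 0, 0, 0, 0, 0],
    [0, -20, 0, 0, 0, 0],
    [0, -40, 0, 0, 0, 0],
    [0, -45, 0, 0, 0, 0],
    [-20, -20, 0, 0, 0, 0],
    [0, 0, 0, 0, 0, 0],
    [0, 0, 0, 0, 0, 0],
    [0, 0, 0, 0, 0, 0],
    [0, 0, 0, 0, 0, 0]
  ],
  "grip": 85
}}

```text
t: 48.7
tool_pos: [0.5707, 0.189, 0.2304]
tool_rot: [-1.572, 0.003, 0.003]
contact_force: [-0.2, -0.2, -0.7]
opening: 0.085
```

```bash
python3 - <<'E'
from h import *
o=ctrl.get_obs();print(o["tool_pos"],o["contact_force"],o["t"])
w=ctrl.get_image("wrist")[:,:,::-1].copy();cv2.imwrite("pics/w17.png",w);c,P=cam("wrist",o)
s=ctrl.get_image("side")[:,:,::-1].copy();cv2.imwrite("pics/s17.png",s)
def mask(h,lo=85):g=cv2.cvtColor(h,cv2.COLOR_BGR2HSV);return ((g[...,1]>lo)&(g[...,2]>60)&(g[...,0]<32)).astype(np.uint8)
def big(m,p):
    n,l,st,_=cv2.connectedComponentsWithStats(m);k=l[int(p[1]),int(p[0])];return st[k] if k else None
# predicted top rim row in wrist and side for seated (top .138) and 10 mm high
for nm,im,cc,PP in(("wrist",w,c,P),("side",s,*cam("side"))):
    p=proj(cc,PP,[.591,.188,.11]);print(nm,big(mask(im),p))
    for z in(.138,.148):
        h=hull(cc,PP,(.591,.188),.031,.022,z)[:,0];print(" pred z",z,h.min(0).round(),h.max(0).round())
cc,PP=cam("side");h=hull(cc,PP,(.418,.38),.02,.062,.119)[:,0];print("bobbin pred",h.min(0),h.max(0))
b=mask(s);
for r in range(int(h.min(0)[1])-4,int(h.max(0)[1]),6):
    x=np.where(b[r,120:240])[0]+120;print(r,x.min() if len(x) else 0,x.max() if len(x) else 0)
E
```

```text
[0.57067532 0.1889859  0.23038521] [-0.24009738 -0.20548247 -0.67999897] 48.7
wrist None
 pred z 0.138 [273. 190.] [368. 314.]
 pred z 0.148 [271. 190.] [370. 321.]
side [265 178  27  37 845]
 pred z 0.138 [264. 179.] [291. 232.]
 pred z 0.148 [264. 175.] [291. 232.]
bobbin pred [170.54416 177.92902] [189.06691 204.99911]
173 139 139
179 140 186
185 172 187
191 173 187
197 173 193
203 166 201
```

The side camera agrees with a seated roll: its top edge is at row 178, against 179 predicted. The columns match too, and the bobbin stands vertical in the tray.

```bash
python3 -c "
from station import ctrl
print(ctrl.finish_job())"
```

```text
the job is handed in; nothing more can be done
None
```

The job is done and handed in at about 49 s of the 210 s allowed. No verdict was reported.

**Bobbin:** it came off the bolt and stands upright in the tray. I saw this in one picture, and the last side view agreed.

**Stack, base up:** three spacers, the washer, the bushing with its sleeve up, then the fresh roll. Three spacers is all there were on the mat.

**Last checks:**
- **Roll:** in the last side picture its top edge was at row 178, against 179 predicted if it is fully seated. One pixel row is about 2.5 mm, so that is the limit of this check. Its left and right edges matched too.
- **Gripper:** it was open and clear, with almost no contact force.

**What went wrong or disagreed:**
- **Washer:** the first grasp slid over the top of it. I measured again, went lower, and the second grasp held.
- **Third spacer:** I met about 15 N on the way down, possibly a finger touching the roll. The spacer was then held 4 mm off-centre, which I corrected before lowering it.
- **Bobbin:** pressing it onto the tray floor gave a brief reading of about 42 N at the wrist. The 40 N limit is for the arm or gripper body, and I read this as load through the held bobbin.
- **Roll:** it had been knocked a few centimetres to the mat's corner, so I located it again before picking it up.
- **Final wrist-camera check:** it gave no reading for the roll, so seating rests on the side view alone.
- **Vase, gourd and padlock:** I did not measure them at the end. I never worked close to them, and those in view looked unmoved.

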